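# Clamp a shock damper in the service fixture

### The arm

A 6-joint arm with a two-finger parallel gripper is mounted at the origin on the work surface. World frame = base frame: x ahead of the robot, y to its left, z up, the work surface at z = 0. Lengths are in mm, angles in rad, forces in N, time in s.
With the tool pointing down it reaches from about 350 to 975 mm from the base axis. Payload 7.1 kg.
Tool frame: the origin (TCP) lies at the very end of the fingers, on their centre line; the grasp point (between the pads) lies ctrl.hold_point_z behind it (ctrl.hold_point_z is the distance from the TCP to the grasp point, in mm); z points along the fingers, y is the line along which they close (so a half turn about z gives the same grasp; the last joint's range is limited). The gripper opens to 88 mm and grips with 3 to 60 N. Pads are 20 mm wide; open, the fingers measure 115 mm over their backs; the gripper's body (75 mm by 178 mm) begins 61 mm behind the grasp point.
Start: joints at [-1.356, 0.423, 1.63, -0, 1.089, -0.019], TCP at [144.817, -607.974, 197.875] pointing down, gripper open.
Joint ranges: [-3, 3], [-0.9, 2.11], [0.09, 2.58], [-1.31, 4.45], [0.11, 2.69], [-2.54, 2.54]. Speed limits (rad/s): [2.39, 2.39, 3.01, 3.14, 3.14, 3.14].

### API

Orientations are given as a rotation vector (axis times angle).
In Python, from workcell import ctrl gives the robot as it stands. The module is installed in compiled form; this text tells all that it offers.
- The arm moves only by the shell command python3 -m creep 'ROWS'. ROWS is JSON, a list of rows, each an object with "translation": the shift along the tool's x, y, z in mm, a list of three; "angular": the turn, a rotation vector about the tool's x, y, z in rad, a list of three; "jaw": the opening, from 0 (shut) to 1 (fully open). A call has exactly 8 rows; each row is the pose to reach, as a shift and turn from the pose commanded when the call began, along the tool's axes at that moment; what a row does not reach only later rows make up. A row lasts 1/8 s, in which the tool goes at most 62.5 mm and 10.7 degrees, less where a joint would pass 70% of its speed; a pose out of reach is approached as far as the arm can. A call with a gripper value outside its range is refused whole. The fingers move at their own pace and stop on an object; the grip force is fixed at half the most. Time passes only in rows, so rows that repeat a pose let the fingers close, or fill a call up. It gives the time, the measured TCP pose, the force, the opening and the grip force at its end, in the units of the state.
- ctrl.get_obs(): the state, without advancing time (a new reading comes with each control period).
- ctrl.get_image(name): name is "side" or "top"; returns the picture (400x640x3 uint8, red, green, blue); there is no depth.
- ctrl.camera_info(name): a dict with "camera_matrix" (3x3 intrinsics, pixels), "world_from_camera" (4x4, takes a point from camera to world coordinates). Camera axes: x right, y up, looking along -z (the intrinsics and any distortion apply to the point x, -y, -z); pixel columns grow to the right and rows downward; lengths in mm; the calibration is good to about 2 mm. A picture is of the moment at which its call begins. camera_info takes no time and is no camera call.
- ctrl.close_job(): hands the job in; it is judged then, once.
Trained networks look in the newest picture that a camera, given by its name, has taken for a name from the list of things; names that differ only in an ending like _2 or _b are one class to them, and where a whole thing is asked for, a point or a joint stands for the part that bears it (a point fixed in the world has none). Each returns a list of dicts, best first, with "score" (0 to 1); they miss things now and then, are a little off and sometimes report something else, mostly with a low value. They report only what shows in the picture. A call takes as long as a camera call. They do not tell look-alikes from the thing itself.
- ctrl.look_for(camera, label): "rect" ([left, top, right, bottom] in pixels, round what is visible of it).
The state is a dict: "t": time; "qpos": joint angles; "qvel": joint speeds; "joint_torque": joint torques, N m; "ee_pos": TCP position; "orientation": TCP orientation; "ft_force": force on the tool from outside, world axes, zero at the start; "moment": the same for the moment, N m; "width": finger opening in mm; "grasp_force": force on a finger pad.
Only numpy, scipy, OpenCV 4.12 (cv2) and the standard library are available. Lean on these libraries where they do the work, as an engineer would, in place of code of your own. Each camera call takes 0.05 s, during which the arm holds its last target. There are 200 camera calls.

### The job

Lift the sprung clamp bar and turn it aside, then lay the shock damper in the fixture's two vees with its plain end (no rod) facing the end stop, and slide it along until it presses lightly on the sprung stop. Then bring the bar back over the damper into its fork and lower it gently until it clamps the damper; do not ram the stop, drop the damper, let the bar snap down or disturb the other things on the bench.

Things in the scene. Friction and masses are not known exactly. Their poses are not given: they have to be found in the camera images.
- fixture: Clamping fixture screwed to the bench: grey base plate 190 x 250 x 12 mm with two aluminium vee stands (20 mm wide along y, centred at y = -55 and +55 mm) that hold a 36 mm barrel along y, its axis 70 mm above the bench; vee tops at 66 mm, 26 mm either side of the axis. Origin on the bench under the middle of the vees; x across the barrel, y along it towards the end stop, z up.
- vee_mid (a point): Point on the axis of a barrel lying in the vees, half-way between the two vee stands, 70 mm above the bench; axes as the fixture's.
- stop_mid (a point): Mid-setting of the sprung end stop's rubber buffer (22 mm diameter, on the barrel's axis, facing -y; dark bracket behind it). Axes as the fixture's, 85 mm from vee_mid. The stop's real setting is NOT measured: the free buffer face is anywhere from 22 mm before to 22 mm past this point; feel for it. Buffer 4 N/mm, 8 mm travel. Press with 5 to 11 N, never 15; vee friction adds 0 to 7 N to the push.
- fork (a point): Middle of the steel fork's slot that the closed bar lies in; 62 mm from vee_mid on the fixture's -x side, 85 mm above the bench (height of the bar's underside at its lowest). Slot 22 mm wide along y, prongs 12 mm thick in x and 8 mm in y. The +y prong is 98 mm high, the -y prong 118 mm: it stops the bar when turned back.
- pivot (a point): On the upright axis the clamp bar turns about, 68 mm from vee_mid on the fixture's +x side, 85 mm above the bench; axes as the fixture's. At bar angle a the knob's axis is at x = -158 cos a, y = +158 sin a (mm) from here.
- damper_mid (a point): Centre of the shock damper's barrel, on its axis: aluminium cylinder 36 mm in diameter, 170 mm long, 0.36 to 0.56 kg; a steel rod 12 mm thick sticks 45 mm out of the -y end. y runs along the barrel to the plain end; it may be rolled about y. It starts in a plywood rest with two vees (20 mm wide, 45 mm either side of the rest's middle), axis 42 mm above the bench; fingers fit between them.
- damper_end (a point): Centre of the damper's plain end face (+y end of the barrel), 85 mm from damper_mid.
- knob_grip (a point): Grip point of the black knob on the bar's free end: upright cylinder 20 mm in diameter, 42 mm high, this point 18 mm below its top, 120 mm above the bench when the bar is lowest (bar's top face 95 mm). It spins freely, so the hand need not turn with the bar. With the bar closed, put the fingers on its fixture +y and -y sides: the fork is 22 mm from its axis on the +x side.
- bar (a joint): Turn of the steel clamp bar (16 mm wide, 10 mm thick) about the pivot, rad: 0 = closed, lying across the barrel along the fixture's -x, in the fork; grows as it turns towards the fixture's +y, up to 1.6 (aside). Little friction; it stays where it is left.
- rod (a joint): Lift of the clamp bar, m: 0 = lowest (underside 85 mm above the bench), 0.024 = top stop. Spring and weight pull it down with about 9 N at the bottom, 12 N at the top; damping 40 N per m/s: let go, it snaps down at 0.2 m/s. Over 13 mm of lift clears the lower prong. Closed on the damper it rests at about 0.003; the barrel's top is 88 mm above the bench.
- chainring: Bystander: thin steel chainring, 116 mm across, flat on the bench.
- cog: Bystander: toothed steel sprocket, 125 mm across, flat on the bench.
- oil_bottle: Bystander: white oil bottle, 44 mm across, 120 mm tall.
- grease_jar: Bystander: amber grease jar, 64 mm across, 60 mm tall.
Not all that is in view belongs to the job. What is meant by the part that bears damper_mid is not blue, and is the larger of those in its own colour.

How it is judged (in metres and radians):
On the way, in this order (a step that is already met when the one before it is completed fails the run):
1. the clamp bar is lifted out of its fork and turned well aside (value of joint bar above 1.1 rad), for 0.2 s.
2. the damper lies in both vees and is pressed on the sprung stop with more than 3.5 N (distance between damper_mid and vee_mid below 0.03 m and x of damper_mid in the frame of fixture between -0.003 and 0.003 m and z of damper_mid in the frame of fixture below 0.073 m and angle between the y axis of damper_mid and the y axis of fixture, either way round below 0.04 rad and contact force between buffer_c0 and damper_c0 above 3.5 N), for 0.2 s.
At the end, for the whole second after the job is handed in: The damper lies in both vees (within 3 mm across and in height, 0.04 rad), its plain end within about 2 mm of the stop's buffer; the clamp bar is back in its fork (turned less than 0.04 rad, lifted less than 6 mm) and presses on the damper with over 3 N (value of joint bar below 0.04 rad and value of joint rod below 0.006 m and contact force between bar_c0 and damper_c0 above 3 N and x of damper_mid in the frame of fixture between -0.003 and 0.003 m and z of damper_mid in the frame of fixture between 0.067 and 0.073 m and angle between the y axis of damper_mid and the y axis of fixture, either way round below 0.04 rad and distance between damper_end and buffer_c0 below 0.0125 m); the robot touches nothing.
It fails at once if the stop is rammed: over 15 N between damper and buffer (contact force between buffer_c0 and damper_c0 above 15 N).
It fails at once if the bar is let snap down over the damper (faster than 0.15 m/s) or forced onto it with over 40 N ((value of joint bar below 0.3 rad and value of joint rod above 0.008 m and velocity of joint rod below -0.15 m/s) or contact force between bar_c0 and damper_c0 above 40 N).
It fails at once if the damper is dropped into the vees (over 0.4 m/s just above them) or forced into the fixture with over 80 N ((horizontal distance between damper_mid and vee_mid below 0.05 m and z of damper_mid in the frame of fixture below 0.09 m and linear speed of damper above 0.4 m/s) or contact force between fixture and damper_c0 above 80 N).
It fails at once if another thing on the bench is moved over 20 mm (distance of any of chainring, cog, oil_bottle, grease_jar from where it was at the start of the episode above 0.02 m).
It also fails if it takes over 67 s, if anything falls off the work surface, if the arm or the gripper's body presses on something with over 40 N, if the wrist force passes 120 N, or if a joint passes its speed limit or range.

## Working session

There is one attempt and no reset: what is moved stays moved. The work goes in short steps, Python scripts to look and compute and a shell command to move; the robot and the scene stay as the last step left them, time stands still between calls to the robot, and variables do not carry over. Pictures are saved under pics/ and viewed, at most 12 in all, crops included, and the job is handed in when it is done.

```bash
mkdir -p pics; cat > h.py <<'E'
import numpy as np,cv2
from workcell import ctrl
from scipy.spatial.transform import Rotation as R
def snap(n,f):
    im=ctrl.get_image(n); cv2.imwrite('pics/'+f,im[:,:,::-1]); return im
def ray(n,u,v):
    c=ctrl.camera_info(n);K=np.array(c['camera_matrix']);T=np.array(c['world_from_camera'])
    d=np.linalg.solve(K,[u,v,1.]);d=np.array([d[0],-d[1],-d[2]])
    return T[:3,3],T[:3,:3]@d
def atz(n,u,v,z):
    o,d=ray(n,u,v);return o+d*(z-o[2])/d[2]
def proj(n,p):
    c=ctrl.camera_info(n);K=np.array(c['camera_matrix']);T=np.array(c['world_from_camera'])
    q=T[:3,:3].T@(np.array(p,float)-T[:3,3]);q=K@[q[0],-q[1],-q[2]];return q[:2]/q[2]
E
python3 - <<'E'
from h import *
for n in('side','top'):
    snap(n,n+'0.png'); c=ctrl.camera_info(n); print(n,c.keys(),np.round(c['camera_matrix'],1).tolist(),np.round(c['world_from_camera'],2).tolist())
    for l in('fixture','damper_mid','knob_grip','bar','chainring','cog','oil_bottle','grease_jar'):
        print(n,l,[(round(d['score'],2),np.round(d['rect']).tolist()) for d in ctrl.look_for(n,l)][:4])
o=ctrl.get_obs();print(o,ctrl.hold_point_z)
E
```

```text
side dict_keys(['camera_matrix', 'world_from_camera']) [[500.7, 0.0, 318.7], [0.0, 500.7, 197.9], [0.0, 0.0, 1.0]] [[-0.99, 0.08, -0.08, 476.74], [-0.11, -0.7, 0.71, 709.87], [0.0, 0.71, 0.7, 941.87], [0.0, 0.0, 0.0, 1.0]]
side fixture [(0.69, [242.0, 224.0, 354.0, 335.0]), (0.58, [274.0, 230.0, 354.0, 253.0])]
side damper_mid [(0.71, [389.0, 171.0, 425.0, 216.0]), (0.64, [318.0, 145.0, 357.0, 192.0]), (0.58, [400.0, 286.0, 448.0, 374.0])]
side knob_grip [(0.67, [340.0, 232.0, 351.0, 251.0])]
side bar [(0.67, [274.0, 230.0, 354.0, 256.0])]
side chainring [(0.94, [254.0, 151.0, 295.0, 173.0])]
side cog [(0.84, [386.0, 136.0, 428.0, 164.0]), (0.69, [224.0, 184.0, 246.0, 226.0]), (0.17, [246.0, 224.0, 357.0, 335.0])]
side oil_bottle [(0.82, [227.0, 181.0, 249.0, 226.0]), (0.46, [245.0, 227.0, 355.0, 334.0])]
side grease_jar [(0.55, [195.0, 242.0, 227.0, 278.0])]
top dict_keys(['camera_matrix', 'world_from_camera']) [[512.8, 0.0, 316.0], [0.0, 512.8, 199.1], [0.0, 0.0, 1.0]] [[-0.01, 0.99, -0.12, 433.72], [-1.0, -0.01, 0.02, -128.31], [0.02, 0.12, 0.99, 1256.11], [0.0, 0.0, 0.0, 1.0]]
to
[... 576 characters left out ...]
os': array([-1.35599247e+00,  4.23071224e-01,  1.62991491e+00,  8.65065952e-06,
        1.08863504e+00, -1.90039833e-02]), 'qvel': array([1.23963011e-04, 2.34480166e-03, 6.55711393e-05, 2.16957813e-03,
       4.45148156e-04, 1.69644594e-03]), 'joint_torque': array([-1.69300092e-03, -5.44566393e+01, -2.74044710e+01,  6.42817654e-02,
        1.67376443e-02,  1.41753131e-05]), 'ee_pos': array([ 144.8199597 , -607.95520409,  197.88717124]), 'orientation': array([-3.12012156e+00, -3.66418873e-01, -7.60164931e-06]), 'ft_force': array([ 0.12271635, -0.45345137,  0.1709737 ]), 'moment': array([-0.02229483,  0.00573681, -0.04040509]), 'grasp_force': 0.0, 'width': 88.00240279041687} 18.700000000000003
```

View pics/top0.png

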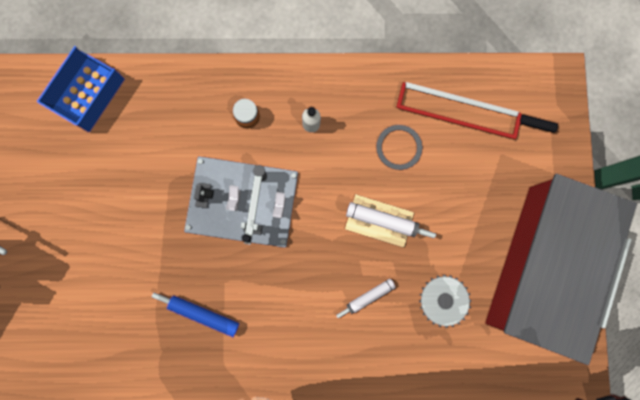

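View pics/side0.png

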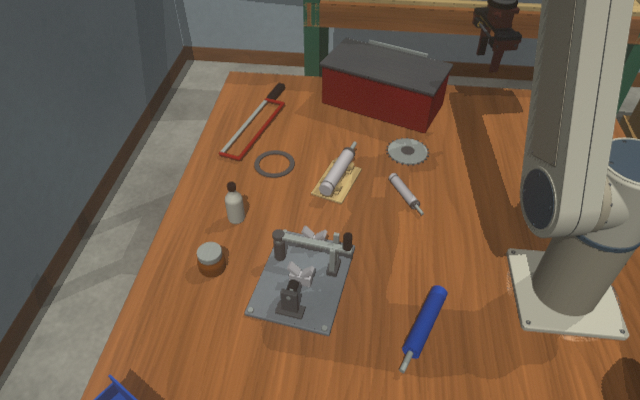

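The top view shows the damper candidates: blue at (200,315), which is excluded, large silver in the plywood rest at (383,220), and small silver at (367,298). I choose (383,220): silver, the larger one, lying in the rest. Its rod points right (435,235) and its plain end left. The fixture is at (243,200) with the stop at (205,193), the knob at (247,238) and the pivot at (259,172).

```bash
python3 - <<'E'
from h import *
t=cv2.imread('pics/top0.png');s=cv2.imread('pics/side0.png')
def up(a,f):return cv2.resize(a,None,fx=f,fy=f,interpolation=cv2.INTER_CUBIC)
A=up(t[145:255,175:305],3);B=up(s[215:345,235:365],3);C=up(t[185:250,340:445],3);D=up(s[135:200,300:370],4)
im=np.zeros((600,800,3),np.uint8)
for a,x,y in((A,0,0),(B,400,0),(C,0,400),(D,400,400)):
    h=min(a.shape[0],600-y);w=min(a.shape[1],800-x);im[y:y+h,x:x+w]=a[:h,:w]
cv2.imwrite('pics/crop.png',im)
E
```

```text
(no output)
```

View pics/crop.png

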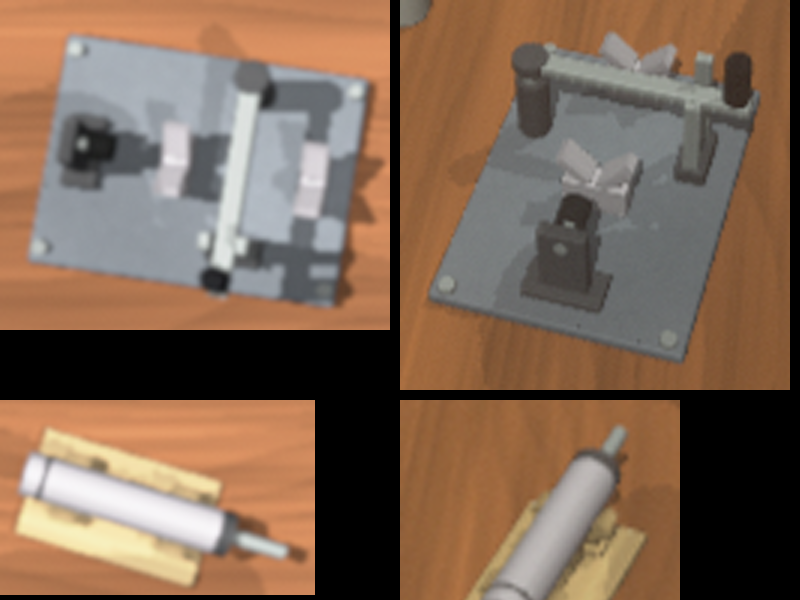

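```bash
cat > fit.py <<'E'
from h import *
from scipy.optimize import least_squares
def A(u,v):return('top',(u+.5)/3-.5+175,(v+.5)/3-.5+145)
def B(u,v):return('side',(u-400+.5)/3-.5+235,(v+.5)/3-.5+215)
def C(u,v):return('top',(u+.5)/3-.5+340,(v-400+.5)/3-.5+185)
def D(u,v):return('side',(u-400+.5)/4-.5+300,(v-400+.5)/4-.5+135)
obs=[(A(68,36),(95,'a',12)),(A(370,80),(95,'b',12)),(A(335,305),(-95,'b',12)),(A(30,262),(-95,'a',12)),
(B(430,298),(95,'a',12)),(B(683,358),(-95,'a',12)),(B(757,92),(-95,'b',12)),
(A(178,122),(26,55,66)),(A(173,195),(-26,55,66)),(A(318,143),(26,-55,66)),(A(307,217),(-26,-55,66)),
(A(240,170),(0,0,95)),(B(738,58),(-90,0,138)),]
def f(p):
    r=[]
    c,s=np.cos(p[2]),np.sin(p[2])
    for (n,u,v),(x,y,z) in obs:
        y={'a':p[3]+125,'b':p[3]-125}.get(y,y)
        r+=list(proj(n,[p[0]+c*x-s*y,p[1]+s*x+c*y,z])-[u,v])
    return r
if __name__=='__main__':
    s=least_squares(f,[480,0,0,0],loss='soft_l1');print(s.x.round(3));print(np.reshape(f(s.x),(-1,2)).round(1).tolist())
    p=s.x;Rm=np.array([[np.cos(p[2]),-np.sin(p[2])],[np.sin(p[2]),np.cos(p[2])]])
    for k,q in dict(knob=(-90,0),pivot=(68,0),stop=(0,85)).items():print(k,(p[:2]+Rm@q).round(1))
    dob=[(C(26,473),(0,85,42)),(C(234,533),(0,-85,42)),(C(288,551),(0,-130,42)),(D(598,460),(0,-85,42)),(D(621,428),(0,-130,42))]
    def g(p):
        r=[];c,s=np.cos(p[2]),np.sin(p[2])
        for (n,u,v),(x,y,z) in dob: r+=list(proj(n,[p[0]-s*y,p[1]+c*y,z])-[u,v])
        return r
    s=least_squares(g,[450,-250,0.],loss='soft_l1');print(s.x.round(3),np.reshape(g(s.x),(-1,2)).round(1).tolist())
E
python3 fit.py
```

```text
[ 5.79422e+02 -1.04140e+01 -1.53000e-01  4.21980e+01]
[[-0.5, -0.9], [-0.6, -1.0], [-0.6, 0.7], [-1.4, 0.2], [-0.5, -1.7], [1.1, -0.9], [1.8, -1.6], [0.3, 1.2], [-1.7, -1.3], [0.2, 0.9], [0.4, -1.8], [-0.1, -2.1], [0.8, -0.2]]
knob [490.5   3.3]
pivot [646.6 -20.8]
stop [592.4  73.6]
[ 5.35936e+02 -3.10799e+02 -2.98000e-01] [[0.6, 0.0], [-0.2, 0.4], [0.1, -0.2], [-0.1, 1.1], [-0.2, -0.0]]
```

```bash
cat >> h.py <<'E'
FX=np.array([579.4,-10.4]);FY=-0.153
def fw(x,y):
    c,s=np.cos(FY),np.sin(FY);return FX+[c*x-s*y,s*x+c*y]
def go(xyz,head):  # TCP target, heading (rad) of tool y, tool down
    o=ctrl.get_obs();Rc=R.from_rotvec(o['orientation']);p=o['ee_pos']
    y=np.array([np.cos(head),np.sin(head),0]);z=np.array([0,0,-1.]);Rt=R.from_matrix(np.c_[np.cross(y,z),y,z])
    print('t',round(o['t'],2),'tcp',p.round(1),'T',Rc.inv().apply(np.array(xyz)-p).round(1),'A',(Rc.inv()*Rt).as_rotvec().round(3),'F',o['ft_force'].round(1),'w',round(o['width'],1),'g',round(o['grasp_force'],1))
E
python3 - <<'E'
from h import *
# pivot cap height: find z along pivot vertical matching side row
P=fw(68,0)
for z in(90,100,110,120,130):print(z,proj('side',[*P,z]).round(1),proj('top',[*P,z]).round(1))
k=fw(-90,0);print(k);go([*k,185],FY-np.pi/2)
E
```

```text
90 [278.8 234. ] [259.4 170.6]
100 [278.6 231.1] [259.  169.8]
110 [278.3 228.1] [258.6 169. ]
120 [278.1 225.1] [258.2 168.2]
130 [277.8 222. ] [257.8 167.3]
[490.45135167   3.31633919]
t 0.9 tcp [ 144.8 -608.   197.9] T [ 477.8 -514.6   12.9] A [-0.    -0.     0.387] F [ 0.1 -0.5  0.2] w 88.0 g 0.0
```

```bash
python3 -m creep '[{"translation":[41,-44,0],"angular":[0,0,0.05],"jaw":1},{"translation":[82,-88,0],"angular":[0,0,0.1],"jaw":1},{"translation":[123,-132,0],"angular":[0,0,0.2],"jaw":1},{"translation":[164,-176,0],"angular":[0,0,0.3],"jaw":1},{"translation":[205,-220,0],"angular":[0,0,0.387],"jaw":1},{"translation":[246,-264,0],"angular":[0,0,0.387],"jaw":1},{"translation":[287,-308,0],"angular":[0,0,0.387],"jaw":1},{"translation":[328,-352,0],"angular":[0,0,0.387],"jaw":1}]'; python3 -c "
from h import *
go([*fw(-90,0),185],FY-np.pi/2)"
```

```text
t: 1.9
ee_pos: [383.3, -188.0, 198.3]
orientation: [3.132, -0.241, 0.002]
ft_force: [1.7, -1.3, -0.1]
width: 87.8
grasp_force: 0.0
t 1.9 tcp [ 383.3 -188.   198.3] T [  76.7 -205.4   13.3] A [ 0.    -0.001 -0.001] F [ 1.7 -1.3 -0.1] w 87.8 g 0.0
```

```bash
python3 -m creep '[{"translation":[18,-48,0],"angular":[0,0,0],"jaw":1},{"translation":[36,-96,3],"angular":[0,0,0],"jaw":1},{"translation":[54,-144,6],"angular":[0,0,0],"jaw":1},{"translation":[70,-187,10],"angular":[0,0,0],"jaw":1},{"translation":[77,-205,13],"angular":[0,0,0],"jaw":1},{"translation":[77,-205,13],"angular":[0,0,0],"jaw":0.7},{"translation":[77,-205,13],"angular":[0,0,0],"jaw":0.6},{"translation":[77,-205,13],"angular":[0,0,0],"jaw":0.6}]'; python3 -c "
from h import *
im=snap('side','s1.png');t=snap('top','t1.png')
go([*fw(-90,0),102],FY-np.pi/2)
f=lambda a:cv2.resize(a,None,fx=3,fy=3,interpolation=cv2.INTER_CUBIC)
cv2.imwrite('pics/c1.png',np.hstack([f(im[180:340,240:370]),f(t[140:300,180:310])])[:,:,::-1])"
```

```text
t: 2.9
ee_pos: [489.2, 0.2, 185.0]
orientation: [3.132, -0.243, -0.0]
ft_force: [0.4, -0.2, 0.0]
width: 61.0
grasp_force: 0.0
t 3.0 tcp [4.894e+02 4.000e-01 1.851e+02] T [ 0.5 -3.1 83.1] A [ 0.    -0.    -0.002] F [-0.3  0.6  0.6] w 54.1 g 0.0
```

View pics/c1.png

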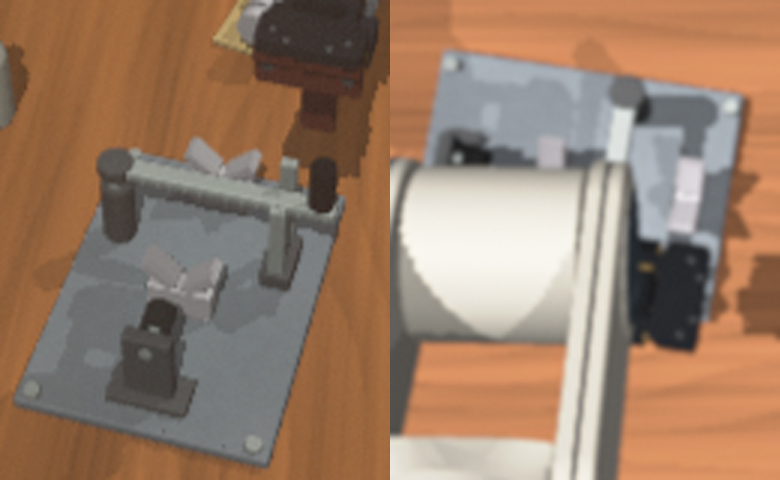

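The side view shows the finger, at (320,125) in the crop, directly above the knob at (322,185). I'll descend and close.

```bash
python3 -m creep '[{"translation":[0,-3,25],"angular":[0,0,0],"jaw":0.6},{"translation":[0,-3,50],"angular":[0,0,0],"jaw":0.6},{"translation":[0,-3,70],"angular":[0,0,0],"jaw":0.6},{"translation":[0,-3,82],"angular":[0,0,0],"jaw":0.6},{"translation":[0,-3,82],"angular":[0,0,0],"jaw":0.1},{"translation":[0,-3,82],"angular":[0,0,0],"jaw":0.1},{"translation":[0,-3,82],"angular":[0,0,0],"jaw":0.1},{"translation":[0,-3,82],"angular":[0,0,0],"jaw":0.1}]'; python3 -c "
from h import *
go([*fw(-90,0),125],FY-np.pi/2)"
```

```text
t: 4.0
ee_pos: [490.6, 4.3, 103.4]
orientation: [-3.132, 0.24, -0.002]
ft_force: [-0.3, 0.1, 0.7]
width: 19.1
grasp_force: 30.0
t 4.0 tcp [490.6   4.3 103.4] T [  0.    1.  -21.6] A [-0.    -0.001 -0.   ] F [-0.3  0.1  0.7] w 19.1 g 30.0
```

```bash
python3 -m creep '[{"translation":[0,0,-4],"angular":[0,0,0],"jaw":0.1},{"translation":[0,0,-8],"angular":[0,0,0],"jaw":0.1},{"translation":[0,0,-13],"angular":[0,0,0],"jaw":0.1},{"translation":[0,0,-17],"angular":[0,0,0],"jaw":0.1},{"translation":[0,0,-20],"angular":[0,0,0],"jaw":0.1},{"translation":[0,0,-20],"angular":[0,0,0],"jaw":0.1},{"translation":[1,-16,-20],"angular":[0,0,0],"jaw":0.1},{"translation":[3,-31,-20],"angular":[0,0,0],"jaw":0.1}]'
```

```text
t: 5.0
ee_pos: [498.2, 34.8, 122.7]
orientation: [3.132, -0.241, 0.001]
ft_force: [5.7, -3.8, -11.4]
width: 18.7
grasp_force: 30.0
```

Lifted, with an 11 N pull. Continuing the arc.

```bash
python3 -m creep '[{"translation":[4,-16,0],"angular":[0,0,0],"jaw":0.1},{"translation":[10,-30,0],"angular":[0,0,0],"jaw":0.1},{"translation":[25,-58,0],"angular":[0,0,0],"jaw":0.1},{"translation":[45,-82,0],"angular":[0,0,0],"jaw":0.1},{"translation":[70,-102,0],"angular":[0,0,0],"jaw":0.1},{"translation":[98,-116,0],"angular":[0,0,0],"jaw":0.1},{"translation":[120,-123,0],"angular":[0,0,0],"jaw":0.1},{"translation":[136,-126,0],"angular":[0,0,0],"jaw":0.1}]'; python3 -c "
from h import *
go([*(fw(68,0)+fw(-158*np.cos(1.45),158*np.sin(1.45))-FX),103],FY-np.pi/2)"
```

```text
t: 6.0
ee_pos: [650.1, 139.3, 121.0]
orientation: [3.132, -0.24, -0.008]
ft_force: [-1.0, 0.5, -11.7]
width: 18.6
grasp_force: 30.0
t 6.0 tcp [650.1 139.3 121. ] T [ 2.   1.8 18. ] A [0.001 0.005 0.   ] F [ -1.    0.5 -11.7] w 18.6 g 30.0
```

```bash
python3 -m creep '[{"translation":[0,0,5],"angular":[0,0,0],"jaw":0.1},{"translation":[0,0,10],"angular":[0,0,0],"jaw":0.1},{"translation":[0,0,15],"angular":[0,0,0],"jaw":0.1},{"translation":[0,0,18],"angular":[0,0,0],"jaw":0.1},{"translation":[0,0,18],"angular":[0,0,0],"jaw":0.5},{"translation":[0,0,18],"angular":[0,0,0],"jaw":0.5},{"translation":[0,0,-20],"angular":[0,0,0],"jaw":0.5},{"translation":[0,0,-75],"angular":[0,0,0],"jaw":0.6}]'; python3 -c "
from h import *
d=np.array([535.9,-310.8]);y=-.298;g=d+8*np.array([-np.sin(y),np.cos(y)]);print(g)
go([*g,190],y)"
```

```text
t: 7.0
ee_pos: [650.5, 137.5, 198.1]
orientation: [3.131, -0.241, -0.004]
ft_force: [0.8, 0.4, 0.6]
width: 50.5
grasp_force: 0.0
[ 538.24887155 -303.15259505]
t 7.0 tcp [650.5 137.5 198.1] T [-43.5 452.6   8.8] A [-1.000e-03  3.000e-03 -1.426e+00] F [0.8 0.4 0.6] w 50.5 g 0.0
```

```bash
python3 -m creep '[{"translation":[-5,53,0],"angular":[0,0,-0.178],"jaw":0.7},{"translation":[-11,110,0],"angular":[0,0,-0.356],"jaw":0.7},{"translation":[-16,167,0],"angular":[0,0,-0.535],"jaw":0.7},{"translation":[-22,224,0],"angular":[0,0,-0.713],"jaw":0.7},{"translation":[-27,281,2],"angular":[0,0,-0.891],"jaw":0.7},{"translation":[-33,338,4],"angular":[0,0,-1.07],"jaw":0.7},{"translation":[-38,395,6],"angular":[0,0,-1.248],"jaw":0.7},{"translation":[-43,452,9],"angular":[0,0,-1.426],"jaw":0.7}]'; python3 -c "
from h import *
im=snap('side','s2.png');t=snap('top','t2.png')
y=-.298
go([538.2,-303.2,24],y)
p=ctrl.get_obs()['ee_pos'];print(proj('side',p),proj('top',p))
f=lambda a:cv2.resize(a,None,fx=3,fy=3,interpolation=cv2.INTER_CUBIC)
cv2.imwrite('pics/c2.png',np.hstack([f(im[90:230,290:420]),f(t[140:280,180:310])])[:,:,::-1])"
```

```text
t: 8.0
ee_pos: [539.5, -304.3, 190.1]
orientation: [2.52, 1.873, 0.001]
ft_force: [0.6, -0.7, -0.1]
width: 61.4
grasp_force: 0.0
t 8.1 tcp [ 538.5 -307.2  189.6] T [  4.   -1.7 165.6] A [ 0.002  0.002 -0.   ] F [0.1 0.2 0. ] w 61.4 g 0.0
[338.40802288 125.54307976] [391.79947076 211.990823  ]
```

View pics/c2.png

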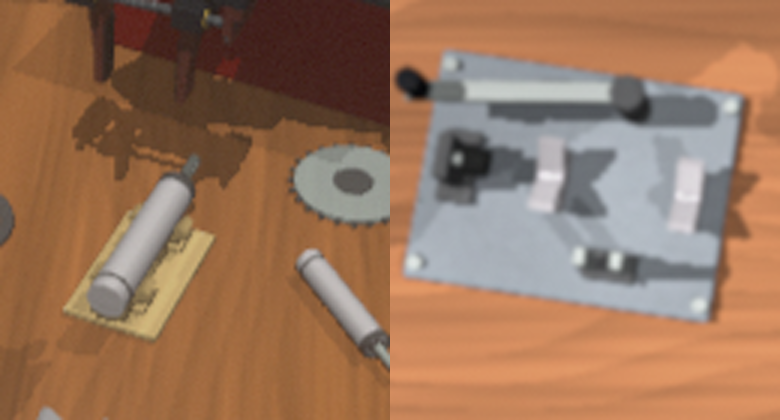

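```bash
python3 - <<'E'
from h import *
L=atz('top',232.7,198.0,66);Q=atz('top',278.2,204.5,66);print(L,Q,'mid',(L+Q)/2,'yaw',-np.arctan2(L[0]-Q[0],L[1]-Q[1]))
print([proj('top',[*fw(0,s),66]).round(1) for s in(55,-55)])
print(atz('side',112/3+290-.3,298/3+90-.3,42),atz('side',180/3+290-.3,185/3+90-.3,42))
c,s=535.9,-310.8
y=-.298
for k in(85,-85):print(c-np.sin(y)*k,s+np.cos(y)*k)
E
python3 -m creep '[{"translation":[2,-1,40],"angular":[0,0,0],"jaw":0.75},{"translation":[4,-2,80],"angular":[0,0,0],"jaw":0.75},{"translation":[4,-2,115],"angular":[0,0,0],"jaw":0.75},{"translation":[4,-2,115],"angular":[0,0,0],"jaw":0.75},{"translation":[4,-2,115],"angular":[0,0,0],"jaw":0.75},{"translation":[4,-2,115],"angular":[0,0,0],"jaw":0.75},{"translation":[4,-2,115],"angular":[0,0,0],"jaw":0.75},{"translation":[4,-2,115],"angular":[0,0,0],"jaw":0.75}]'
```

```text
[586.40703065  43.43813211  66.        ] [570.32464579 -62.58737079  66.        ] mid [578.36583822  -9.57461934  66.        ] yaw -0.15053659809912906
[array([232.5, 197.4]), array([279.1, 204.2])]
[ 557.33636252 -229.17184278   42.        ] [ 508.96672442 -389.41489866   42.        ]
560.8567602329156 -229.54632242983237
510.9432397670844 -392.0536775701677
t: 9.1
ee_pos: [539.6, -297.7, 74.6]
orientation: [2.526, 1.866, 0.001]
ft_force: [-0.4, 0.4, -0.1]
width: 65.9
grasp_force: 0.0
```

```bash
python3 -m creep '[{"translation":[-2,-1,20],"angular":[0,0,0],"jaw":0.75},{"translation":[-4,-1,40],"angular":[0,0,0],"jaw":0.75},{"translation":[-4,-1,50],"angular":[0,0,0],"jaw":0.75},{"translation":[-4,-1,50],"angular":[0,0,0],"jaw":0.4},{"translation":[-4,-1,50],"angular":[0,0,0],"jaw":0.3},{"translation":[-4,-1,50],"angular":[0,0,0],"jaw":0.3},{"translation":[-4,-1,50],"angular":[0,0,0],"jaw":0.3},{"translation":[-4,-1,50],"angular":[0,0,0],"jaw":0.3}]'; python3 -c "
from h import *
go([0,0,0],-.298)"
```

```text
t: 10.1
ee_pos: [537.2, -301.1, 24.3]
orientation: [2.526, 1.867, 0.0]
ft_force: [-2.0, -0.6, 2.6]
width: 31.5
grasp_force: 28.0
t 10.1 tcp [ 537.2 -301.1   24.3] T [ 130.1 -601.9   24.1] A [ 0.  0. -0.] F [-2.  -0.6  2.6] w 31.5 g 28.0
```

```bash
python3 -m creep '[{"translation":[0,0,0],"angular":[0,0,0],"jaw":0.3},{"translation":[0,0,-10],"angular":[0,0,0],"jaw":0.3},{"translation":[0,0,-30],"angular":[0,0,0],"jaw":0.3},{"translation":[0,0,-60],"angular":[0,0,0],"jaw":0.3},{"translation":[0,0,-90],"angular":[0,0,0],"jaw":0.3},{"translation":[0,0,-110],"angular":[0,0,0],"jaw":0.3},{"translation":[0,0,-110],"angular":[0,0,0],"jaw":0.3},{"translation":[0,0,-110],"angular":[0,0,0],"jaw":0.3}]'; python3 -c "
from h import *
im=snap('side','s3.png');t=snap('top','t3.png')
go([*fw(0,-24),160],FY)
f=lambda a:cv2.resize(a,None,fx=3,fy=3,interpolation=cv2.INTER_CUBIC)
cv2.imwrite('pics/c3.png',np.hstack([f(im[70:210,280:410]),f(t[160:300,320:450])])[:,:,::-1])"
```

```text
t: 11.1
ee_pos: [536.5, -300.7, 133.1]
orientation: [-2.526, -1.866, 0.001]
ft_force: [0.4, 0.6, -4.9]
width: 31.5
grasp_force: 26.6
t 11.2 tcp [ 536.3 -300.6  132.5] T [266.3 -40.6 -27.2] A [-0.002 -0.001 -0.145] F [ 1.   0.2 -5.5] w 31.4 g 26.6
```

View pics/c3.png

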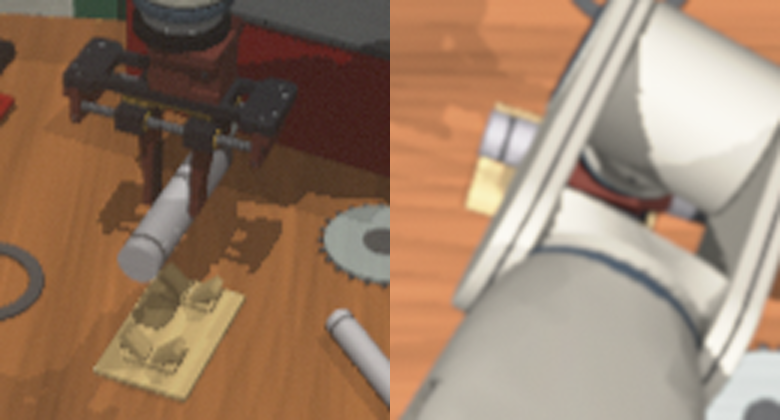

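```bash
python3 -m creep '[{"translation":[15,-2,-15],"angular":[0,0,0],"jaw":0.3},{"translation":[50,-8,-27],"angular":[0,0,-0.04],"jaw":0.3},{"translation":[95,-15,-27],"angular":[0,0,-0.08],"jaw":0.3},{"translation":[140,-22,-27],"angular":[0,0,-0.12],"jaw":0.3},{"translation":[190,-29,-27],"angular":[0,0,-0.145],"jaw":0.3},{"translation":[235,-36,-27],"angular":[0,0,-0.145],"jaw":0.3},{"translation":[258,-39,-27],"angular":[0,0,-0.145],"jaw":0.3},{"translation":[266,-41,-27],"angular":[0,0,-0.145],"jaw":0.3}]'; python3 -c "
from h import *
go([*fw(0,-24),62],FY)"
```

```text
t: 12.2
ee_pos: [576.1, -32.7, 161.3]
orientation: [2.382, 2.048, 0.0]
ft_force: [0.2, 0.6, -3.8]
width: 31.1
grasp_force: 26.6
t 12.2 tcp [576.1 -32.7 161.3] T [-1.5 -0.2 99.3] A [ 0.    -0.     0.002] F [ 0.2  0.6 -3.8] w 31.1 g 26.6
```

```bash
python3 -m creep '[{"translation":[-1,-0.5,15],"angular":[0,0,0],"jaw":0.3},{"translation":[-1,-0.5,35],"angular":[0,0,0],"jaw":0.3},{"translation":[-1,-0.5,55],"angular":[0,0,0],"jaw":0.3},{"translation":[-1,-0.5,72],"angular":[0,0,0],"jaw":0.3},{"translation":[-1,-0.5,84],"angular":[0,0,0],"jaw":0.3},{"translation":[-1,-0.5,89],"angular":[0,0,0],"jaw":0.3},{"translation":[-1,-0.5,89],"angular":[0,0,0],"jaw":0.3},{"translation":[-1,-0.5,89],"angular":[0,0,0],"jaw":0.3}]'; python3 -c "
from h import *
im=snap('side','s4.png');t=snap('top','t4.png')
go([*fw(0,-24),52],FY)
f=lambda a:cv2.resize(a,None,fx=3,fy=3,interpolation=cv2.INTER_CUBIC)
cv2.imwrite('pics/c4.png',np.hstack([f(im[170:340,240:370]),f(t[130:300,180:310])])[:,:,::-1])"
```

```text
t: 13.2
ee_pos: [576.0, -35.7, 72.5]
orientation: [2.384, 2.045, 0.001]
ft_force: [-0.5, 0.8, -3.8]
width: 31.1
grasp_force: 26.6
t 13.3 tcp [575.9 -35.6  72.5] T [ 1.5 -0.5 20.5] A [ 0.001 -0.     0.   ] F [-0.6 -0.9 -4.8] w 31.3 g 26.6
```

View pics/c4.png

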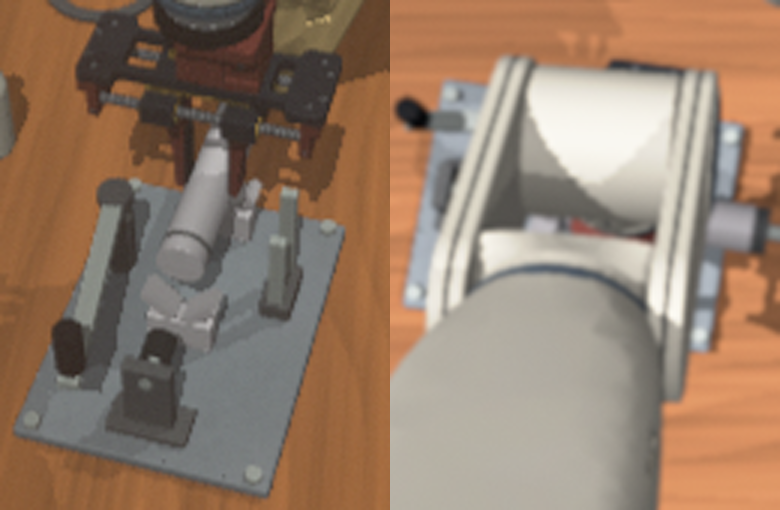

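```bash
python3 -c "
from h import *
for y in(30,40,50,60): print(y,proj('side',[*fw(0,y),90.5]).round(1),proj('side',[*fw(0,y),90.5+18]).round(1),proj('side',[*fw(18,y),90.5]).round(1),proj('side',[*fw(-18,y),90.5]).round(1))
"
```

```text
30 [304. 250.] [303.9 244.7] [296.1 248.3] [311.9 251.7]
40 [302.7 253.5] [302.6 248.2] [294.8 251.8] [310.7 255.2]
50 [301.4 257. ] [301.2 251.7] [293.5 255.2] [309.4 258.7]
60 [300.1 260.5] [299.9 255.2] [292.1 258.8] [308.2 262.2]
```

```bash
python3 -c "
import cv2
a=cv2.imread('pics/s4.png')[205:275,280:340];cv2.imwrite('pics/c5.png',cv2.resize(a,None,fx=8,fy=8,interpolation=cv2.INTER_CUBIC))"
```

```text
(no output)
```

View pics/c5.png

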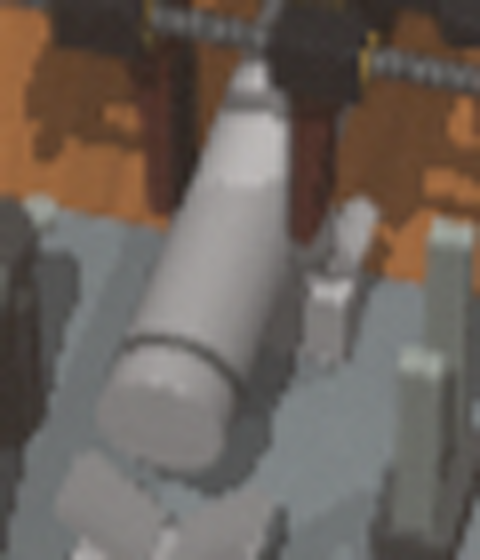

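```bash
python3 -c "
from h import *
print(proj('side',[*fw(0,65),44.5]))"; python3 -m creep '[{"translation":[0,0,3],"angular":[0,0,0],"jaw":0.3},{"translation":[0,0,6],"angular":[0,0,0],"jaw":0.3},{"translation":[0,0,9],"angular":[0,0,0],"jaw":0.3},{"translation":[0,0,12],"angular":[0,0,0],"jaw":0.3},{"translation":[0,0,14],"angular":[0,0,0],"jaw":0.3},{"translation":[0,0,16],"angular":[0,0,0],"jaw":0.3},{"translation":[0,0,16],"angular":[0,0,0],"jaw":0.3},{"translation":[0,0,16],"angular":[0,0,0],"jaw":0.3}]'
```

```text
[299.95365293 275.23907225]
t: 14.3
ee_pos: [575.5, -35.7, 56.0]
orientation: [2.385, 2.045, 0.0]
ft_force: [0.2, -0.1, -4.8]
width: 31.2
grasp_force: 26.6
```

```bash
python3 -m creep '[{"translation":[0,0,0.5],"angular":[0,0,0],"jaw":0.3},{"translation":[0,0,1],"angular":[0,0,0],"jaw":0.3},{"translation":[0,0,1.5],"angular":[0,0,0],"jaw":0.3},{"translation":[0,0,2],"angular":[0,0,0],"jaw":0.3},{"translation":[0,0,2.5],"angular":[0,0,0],"jaw":0.3},{"translation":[0,0,3],"angular":[0,0,0],"jaw":0.3},{"translation":[0,0,3],"angular":[0,0,0],"jaw":0.3},{"translation":[0,0,3],"angular":[0,0,0],"jaw":0.3}]'
```

```text
t: 15.3
ee_pos: [575.4, -35.6, 53.3]
orientation: [-2.385, -2.045, -0.0]
ft_force: [-4.5, 2.1, 6.5]
width: 31.1
grasp_force: 28.7
```

```bash
python3 -m creep '[{"translation":[0,-0.5,0],"angular":[0,0,0],"jaw":0.3},{"translation":[0,-1,0],"angular":[0,0,0],"jaw":0.55},{"translation":[0,-1,0],"angular":[0,0,0],"jaw":0.55},{"translation":[0,-1,0],"angular":[0,0,0],"jaw":0.55},{"translation":[0,-1,0],"angular":[0,0,0],"jaw":0.3},{"translation":[0,-1,0],"angular":[0,0,0],"jaw":0.3},{"translation":[0,-1,0],"angular":[0,0,0],"jaw":0.3},{"translation":[0,-1,0],"angular":[0,0,0],"jaw":0.3}]'; python3 -c "
from h import *
go([*fw(0,-24),52],FY)"
```

```text
t: 16.3
ee_pos: [574.2, -35.5, 52.7]
orientation: [-2.385, -2.045, 0.0]
ft_force: [0.3, 0.7, -1.2]
width: 30.8
grasp_force: 26.9
t 16.3 tcp [574.2 -35.5  52.7] T [1.6 1.3 0.7] A [-0.  0. -0.] F [ 0.3  0.7 -1.2] w 30.8 g 26.9
```

```bash
python3 -c "
from h import *
c,s=np.cos(FY),np.sin(FY)
for z in(70,81):
  for u,v in((212.7,193.3),):
    w=atz('top',u,v,z)[:2]-FX;print(z,c*w[0]+s*w[1],-s*w[0]+c*w[1])
t=cv2.imread('pics/t2.png')
print(t[188:200,200:222].sum(2)//3)"; python3 -m creep '[{"translation":[1,0,0],"angular":[0,0,0],"jaw":0.3},{"translation":[2,0,0],"angular":[0,0,0],"jaw":0.3},{"translation":[3,0,0],"angular":[0,0,0],"jaw":0.3},{"translation":[4,0,0],"angular":[0,0,0],"jaw":0.3},{"translation":[5,0,0],"angular":[0,0,0],"jaw":0.3},{"translation":[6,0,0],"angular":[0,0,0],"jaw":0.3},{"translation":[7,0,0],"angular":[0,0,0],"jaw":0.3},{"translation":[8,0,0],"angular":[0,0,0],"jaw":0.3}]'
```

```text
70 2.449954682419735 101.33098155871846
81 1.25860711130513 99.10460179138224
[[ 64  41  31  33  43  52  56  57  59  58  62  79 102 122 130 132 130 130
  134 143 152 155]
 [ 60  44  39  37  34  34  35  37  39  41  51  64  79  90  97 101 101 100
  105 117 130 133]
 [ 64  66  73  66  45  32  33  33  33  34  37  42  48  60  75  85  87  86
   88  94 101 103]
 [ 76 100 117 103  66  37  36  36  34  35  33  31  33  48  70  83  87  86
   85  85  87  87]
 [ 91 127 146 125  76  41  35  36  37  37  35  32  30  45  70  84  86  87
   85  86  86  86]
 [ 89 127 142 120  73  39  37  37  38  39  36  31  32  49  71  85  88  86
   86  87  86  88]
 [ 71  96 110  93  58  36  35  36  37  37  36  29  32  54  74  85  86  87
   86  86  86  90]
 [ 47  57  67  59  42  34  35  35  36  34  34  28  33  59  78  85  85  88
   88  88  89  91]
 [ 34  36  38  35  30  29  31  30  31  32  30  28  39  64  80  85  89  92
   93  95  95  93]
 [ 33  31  31  31  30  33  32  32  31  32  32  34  50  71  85  90  93 100
  102 102  99  93]
 [ 33  32  32  32  38  41  43  41  43  49  51  54  68  85  94  96 100 104
  107 105 100  91]
 [ 32  31  32  34  44  53  52  54  59  70  75  80  89  99 103 105 105 106
  108 108 100  90]]
t: 17.3
ee_pos: [575.6, -27.4, 52.8]
orientation: [-2.385, -2.045, 0.0]
ft_force: [-0.4, -0.2, -3.4]
width: 30.7
grasp_force: 26.4
```

```bash
python3 -m creep '[{"translation":[3,0,0],"angular":[0,0,0],"jaw":0.3},{"translation":[7,0,0],"angular":[0,0,0],"jaw":0.3},{"translation":[11,0,0],"angular":[0,0,0],"jaw":0.3},{"translation":[15,0,0],"angular":[0,0,0],"jaw":0.3},{"translation":[19,0,0],"angular":[0,0,0],"jaw":0.3},{"translation":[23,0,0],"angular":[0,0,0],"jaw":0.3},{"translation":[26,0,0],"angular":[0,0,0],"jaw":0.3},{"translation":[28,0,0],"angular":[0,0,0],"jaw":0.3}]'; python3 -c "
from h import *
im=snap('side','s5.png')
go([*fw(0,-24),52],FY)
cv2.imwrite('pics/c6.png',cv2.resize(im[235:325,265:345],None,fx=6,fy=6,interpolation=cv2.INTER_CUBIC)[:,:,::-1])"
```

```text
t: 18.3
ee_pos: [580.0, 0.3, 52.9]
orientation: [2.385, 2.045, 0.0]
ft_force: [-1.1, -1.0, -3.4]
width: 30.7
grasp_force: 26.4
t 18.35 tcp [5.801e+02 4.000e-01 5.290e+01] T [-34.8   1.    0.9] A [ 0. -0.  0.] F [-0.9  1.1 -3.8] w 30.6 g 26.4
```

View pics/c6.png

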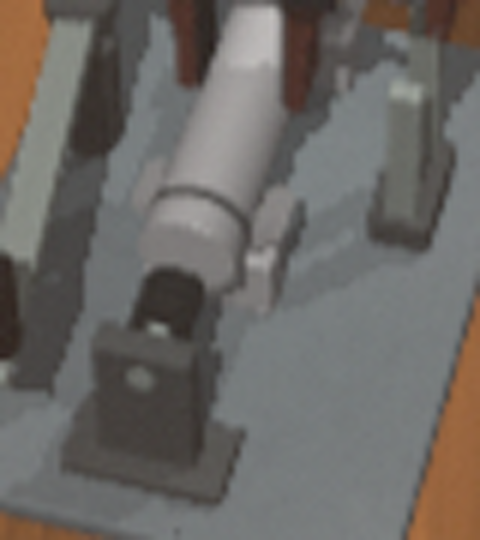

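The damper lies in both vees, with the buffer at (170,300) in the crop just ahead of it and no contact force yet. I'll creep forward.

```bash
python3 -m creep '[{"translation":[0.6,0,0],"angular":[0,0,0],"jaw":0.3},{"translation":[1.2,0,0],"angular":[0,0,0],"jaw":0.3},{"translation":[1.8,0,0],"angular":[0,0,0],"jaw":0.3},{"translation":[2.4,0,0],"angular":[0,0,0],"jaw":0.3},{"translation":[3,0,0],"angular":[0,0,0],"jaw":0.3},{"translation":[3,0,0],"angular":[0,0,0],"jaw":0.3},{"translation":[3,0,0],"angular":[0,0,0],"jaw":0.3},{"translation":[3,0,0],"angular":[0,0,0],"jaw":0.3}]'
```

```text
t: 19.35
ee_pos: [580.4, 3.1, 52.9]
orientation: [-2.385, -2.045, -0.0]
ft_force: [-0.0, 0.3, -4.3]
width: 30.7
grasp_force: 26.4
```

```bash
python3 -c "
from h import *
go([*fw(0,-24),52],FY)"
```

```text
t 19.35 tcp [580.4   3.1  52.9] T [-37.5   1.    0.9] A [ 0. -0. -0.] F [-0.   0.3 -4.3] w 30.7 g 26.4
```

```bash
python3 -m creep '[{"translation":[0.6,0,0],"angular":[0,0,0],"jaw":0.3},{"translation":[1.2,0,0],"angular":[0,0,0],"jaw":0.3},{"translation":[1.8,0,0],"angular":[0,0,0],"jaw":0.3},{"translation":[2.4,0,0],"angular":[0,0,0],"jaw":0.3},{"translation":[3,0,0],"angular":[0,0,0],"jaw":0.3},{"translation":[3,0,0],"angular":[0,0,0],"jaw":0.3},{"translation":[3,0,0],"angular":[0,0,0],"jaw":0.3},{"translation":[3,0,0],"angular":[0,0,0],"jaw":0.3}]'
```

```text
t: 20.35
ee_pos: [580.9, 6.1, 52.9]
orientation: [-2.385, -2.045, -0.0]
ft_force: [0.7, 0.4, -4.5]
width: 30.7
grasp_force: 26.4
```

```bash
python3 -m creep '[{"translation":[0.6,0,0],"angular":[0,0,0],"jaw":0.3},{"translation":[1.2,0,0],"angular":[0,0,0],"jaw":0.3},{"translation":[1.8,0,0],"angular":[0,0,0],"jaw":0.3},{"translation":[2.4,0,0],"angular":[0,0,0],"jaw":0.3},{"translation":[2.7,0,0],"angular":[0,0,0],"jaw":0.3},{"translation":[2.7,0,0],"angular":[0,0,0],"jaw":0.3},{"translation":[2.7,0,0],"angular":[0,0,0],"jaw":0.3},{"translation":[2.7,0,0],"angular":[0,0,0],"jaw":0.3}]'
```

```text
t: 21.35
ee_pos: [581.3, 8.7, 52.9]
orientation: [-2.385, -2.045, -0.0]
ft_force: [-0.6, -0.3, -3.4]
width: 31.2
grasp_force: 26.4
```

```bash
python3 -m creep '[{"translation":[0.6,0,0],"angular":[0,0,0],"jaw":0.3},{"translation":[1.2,0,0],"angular":[0,0,0],"jaw":0.3},{"translation":[1.8,0,0],"angular":[0,0,0],"jaw":0.3},{"translation":[2.4,0,0],"angular":[0,0,0],"jaw":0.3},{"translation":[2.7,0,0],"angular":[0,0,0],"jaw":0.3},{"translation":[2.7,0,0],"angular":[0,0,0],"jaw":0.3},{"translation":[2.7,0,0],"angular":[0,0,0],"jaw":0.3},{"translation":[2.7,0,0],"angular":[0,0,0],"jaw":0.3}]'
```

```text
t: 22.35
ee_pos: [581.7, 11.4, 52.9]
orientation: [-2.385, -2.045, -0.0]
ft_force: [0.4, -0.2, -3.4]
width: 30.7
grasp_force: 26.4
```

```bash
python3 -m creep '[{"translation":[0.6,0,0],"angular":[0,0,0],"jaw":0.3},{"translation":[1.2,0,0],"angular":[0,0,0],"jaw":0.3},{"translation":[1.8,0,0],"angular":[0,0,0],"jaw":0.3},{"translation":[2.4,0,0],"angular":[0,0,0],"jaw":0.3},{"translation":[2.4,0,0],"angular":[0,0,0],"jaw":0.3},{"translation":[2.4,0,0],"angular":[0,0,0],"jaw":0.3},{"translation":[2.4,0,0],"angular":[0,0,0],"jaw":0.3},{"translation":[2.4,0,0],"angular":[0,0,0],"jaw":0.3}]'
```

```text
t: 23.35
ee_pos: [582.0, 13.7, 52.9]
orientation: [2.385, 2.045, -0.0]
ft_force: [1.1, -1.8, -3.4]
width: 30.6
grasp_force: 26.4
```

```bash
python3 -m creep '[{"translation":[0.4,0,0],"angular":[0,0,0],"jaw":0.3},{"translation":[0.8,0,0],"angular":[0,0,0],"jaw":0.3},{"translation":[1.2,0,0],"angular":[0,0,0],"jaw":0.3},{"translation":[1.6,0,0],"angular":[0,0,0],"jaw":0.3},{"translation":[1.6,0,0],"angular":[0,0,0],"jaw":0.3},{"translation":[1.6,0,0],"angular":[0,0,0],"jaw":0.3},{"translation":[1.6,0,0],"angular":[0,0,0],"jaw":0.3},{"translation":[1.6,0,0],"angular":[0,0,0],"jaw":0.3}]'
```

```text
t: 24.35
ee_pos: [582.2, 14.8, 52.9]
orientation: [2.384, 2.045, -0.001]
ft_force: [0.7, -6.7, -2.8]
width: 30.8
grasp_force: 26.6
```

```bash
python3 -m creep '[{"translation":[0.4,0,0],"angular":[0,0,0],"jaw":0.3},{"translation":[0.4,0,0],"angular":[0,0,0],"jaw":0.3},{"translation":[0.4,0,0],"angular":[0,0,0],"jaw":0.3},{"translation":[0.4,0,0],"angular":[0,0,0],"jaw":0.3},{"translation":[0.4,0,0],"angular":[0,0,0],"jaw":0.3},{"translation":[0.4,0,0],"angular":[0,0,0],"jaw":0.3},{"translation":[0.4,0,0],"angular":[0,0,0],"jaw":0.3},{"translation":[0.4,0,0],"angular":[0,0,0],"jaw":0.3}]'
```

```text
t: 25.35
ee_pos: [582.2, 15.0, 52.9]
orientation: [2.384, 2.045, -0.001]
ft_force: [-0.6, -6.6, -2.0]
width: 30.7
grasp_force: 26.6
```

```bash
python3 -m creep '[{"translation":[0.3,0,0],"angular":[0,0,0],"jaw":0.3},{"translation":[0.6,0,0],"angular":[0,0,0],"jaw":0.3},{"translation":[0.6,0,0],"angular":[0,0,0],"jaw":0.3},{"translation":[0.6,0,0],"angular":[0,0,0],"jaw":0.3},{"translation":[0.6,0,0],"angular":[0,0,0],"jaw":0.3},{"translation":[0.6,0,0],"angular":[0,0,0],"jaw":0.3},{"translation":[0.6,0,0],"angular":[0,0,0],"jaw":0.3},{"translation":[0.6,0,0],"angular":[0,0,0],"jaw":0.3}]'
```

```text
t: 26.35
ee_pos: [582.3, 15.3, 52.9]
orientation: [2.384, 2.045, -0.002]
ft_force: [-0.3, -7.7, -3.2]
width: 30.9
grasp_force: 26.6
```

```bash
python3 -m creep '[{"translation":[-0.4,0,0],"angular":[0,0,0],"jaw":0.3},{"translation":[-0.8,0,0],"angular":[0,0,0],"jaw":0.3},{"translation":[-1.2,0,0],"angular":[0,0,0],"jaw":0.3},{"translation":[-1.2,0,0.2],"angular":[0,0,0],"jaw":0.3},{"translation":[-1.2,0,0.2],"angular":[0,0,0],"jaw":0.6},{"translation":[-1.2,0,0.2],"angular":[0,0,0],"jaw":0.6},{"translation":[-1.2,0,0.2],"angular":[0,0,0],"jaw":0.6},{"translation":[-1.2,0,0.2],"angular":[0,0,0],"jaw":0.6}]'
```

```text
t: 27.35
ee_pos: [582.4, 15.3, 52.8]
orientation: [2.385, 2.045, 0.0]
ft_force: [-0.5, 0.3, -0.6]
width: 53.1
grasp_force: 0.0
```

```bash
python3 -m creep '[{"translation":[0,0,-20],"angular":[0,0,0],"jaw":0.6},{"translation":[0,0,-60],"angular":[0,0,0],"jaw":0.6},{"translation":[0,0,-110],"angular":[0,0,0],"jaw":0.6},{"translation":[0,0,-135],"angular":[0,0,0.18],"jaw":0.6},{"translation":[0,0,-140],"angular":[0,0,0.36],"jaw":0.6},{"translation":[0,0,-140],"angular":[0,0,0.54],"jaw":0.6},{"translation":[0,0,-140],"angular":[0,0,0.72],"jaw":0.6},{"translation":[0,0,-140],"angular":[0,0,0.9],"jaw":0.6}]'; python3 -c "
from h import *
go([650.3,138.5,185],FY-np.pi/2)"
```

```text
t: 28.35
ee_pos: [582.2, 15.2, 192.7]
orientation: [-3.039, -0.795, -0.0]
ft_force: [0.3, -0.1, 0.7]
width: 52.7
grasp_force: 0.0
t 28.35 tcp [582.2  15.2 192.7] T [119.8 -74.1   7.8] A [-0.    -0.     0.665] F [ 0.3 -0.1  0.7] w 52.7 g 0.0
```

```bash
python3 -m creep '[{"translation":[25,-15,0],"angular":[0,0,0.166],"jaw":0.6},{"translation":[60,-37,0],"angular":[0,0,0.333],"jaw":0.6},{"translation":[95,-59,3],"angular":[0,0,0.5],"jaw":0.6},{"translation":[115,-71,6],"angular":[0,0,0.665],"jaw":0.6},{"translation":[120,-74,8],"angular":[0,0,0.665],"jaw":0.6},{"translation":[120,-74,8],"angular":[0,0,0.665],"jaw":0.6},{"translation":[120,-74,8],"angular":[0,0,0.665],"jaw":0.6},{"translation":[120,-74,8],"angular":[0,0,0.665],"jaw":0.6}]'; python3 -c "
from h import *
im=snap('side','s6.png')
go([650.3,138.5,103],FY-np.pi/2)
print([(round(d['score'],2),np.round(d['rect']).tolist()) for d in ctrl.look_for('side','knob_grip')], proj('side',[650.3,138.5,120]))
cv2.imwrite('pics/c7.png',cv2.resize(im[180:340,230:370],None,fx=4,fy=3.75,interpolation=cv2.INTER_CUBIC)[:,:,::-1])"
```

```text
t: 29.35
ee_pos: [649.7, 138.0, 185.0]
orientation: [3.133, -0.231, 0.0]
ft_force: [-0.0, -0.6, 0.5]
width: 52.6
grasp_force: 0.0
t 29.4 tcp [649.8 138.  185. ] T [ 0.4 -0.5 82. ] A [-0.    -0.     0.006] F [ 0.9 -0.1  0.2] w 52.3 g 0.0
[(0.66, [256.0, 275.0, 267.0, 296.0]), (0.64, [256.0, 230.0, 286.0, 298.0])] [262.7926801  283.99464765]
```

View pics/c7.png

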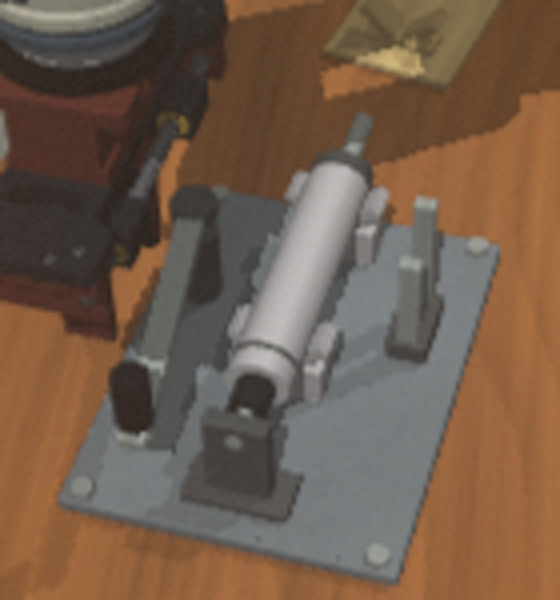

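The damper (300,270 in the crop) sits in both vees against the buffer at (253,395). The knob at (132,397) is where I expected it.

```bash
python3 -m creep '[{"translation":[0,0,25],"angular":[0,0,0],"jaw":0.6},{"translation":[0,0,50],"angular":[0,0,0],"jaw":0.6},{"translation":[0,0,72],"angular":[0,0,0],"jaw":0.6},{"translation":[0,0,81],"angular":[0,0,0],"jaw":0.6},{"translation":[0,0,81],"angular":[0,0,0],"jaw":0.1},{"translation":[0,0,81],"angular":[0,0,0],"jaw":0.1},{"translation":[0,0,81],"angular":[0,0,0],"jaw":0.1},{"translation":[0,0,81],"angular":[0,0,0],"jaw":0.1}]'; python3 -m creep '[{"translation":[0,0,-4],"angular":[0,0,0],"jaw":0.1},{"translation":[0,0,-8],"angular":[0,0,0],"jaw":0.1},{"translation":[0,0,-12],"angular":[0,0,0],"jaw":0.1},{"translation":[0,0,-16],"angular":[0,0,0],"jaw":0.1},{"translation":[0,0,-19],"angular":[0,0,0],"jaw":0.1},{"translation":[0,0,-21],"angular":[0,0,0],"jaw":0.1},{"translation":[0,0,-21],"angular":[0,0,0],"jaw":0.1},{"translation":[0,0,-21],"angular":[0,0,0],"jaw":0.1}]';python3 -c "
from h import *
k=lambda a:fw(68,0)+fw(-158*np.cos(a),158*np.sin(a))-FX
for a in(1.45,.2,0): go([*k(a),125],FY-np.pi/2)"
```

```text
t: 30.45
ee_pos: [650.4, 139.5, 104.5]
orientation: [-3.132, 0.231, -0.002]
ft_force: [0.2, 1.7, 0.8]
width: 18.8
grasp_force: 30.0
t: 31.45
ee_pos: [649.9, 138.9, 124.7]
orientation: [-3.133, 0.231, -0.0]
ft_force: [0.5, 4.1, -11.4]
width: 18.8
grasp_force: 30.0
t 31.45 tcp [649.9 138.9 124.7] T [ 2.   1.5 -0.3] A [-0.    -0.     0.006] F [  0.5   4.1 -11.4] w 18.8 g 30.0
t 31.45 tcp [649.9 138.9 124.7] T [-134.5  126.2   -0.3] A [-0.    -0.     0.006] F [  0.5   4.1 -11.4] w 18.8 g 30.0
t 31.45 tcp [649.9 138.9 124.7] T [-137.9  157.5   -0.4] A [-0.    -0.     0.006] F [  0.5   4.1 -11.4] w 18.8 g 30.0
```

```bash
python3 -m creep '[{"translation":[-16,4,0],"angular":[0,0,0],"jaw":0.1},{"translation":[-37,10,0],"angular":[0,0,0],"jaw":0.1},{"translation":[-65,24,0],"angular":[0,0,0],"jaw":0.1},{"translation":[-90,44,0],"angular":[0,0,0],"jaw":0.1},{"translation":[-110,68,0],"angular":[0,0,0],"jaw":0.1},{"translation":[-125,96,0],"angular":[0,0,0],"jaw":0.1},{"translation":[-131,112,0],"angular":[0,0,0],"jaw":0.1},{"translation":[-134,126,0],"angular":[0,0,0],"jaw":0.1}]';python3 -c "
from h import *
go([490.6,4.3,125],FY-np.pi/2)"
```

```text
t: 32.45
ee_pos: [498.8, 32.8, 125.0]
orientation: [3.133, -0.232, 0.0]
ft_force: [0.4, -0.5, -10.1]
width: 18.5
grasp_force: 30.0
t 32.45 tcp [498.8  32.8 125. ] T [-3.9 29.4 -0. ] A [ 0.    -0.     0.005] F [  0.4  -0.5 -10.1] w 18.5 g 30.0
```

```bash
python3 -m creep '[{"translation":[-1.5,6,0],"angular":[0,0,0],"jaw":0.1},{"translation":[-2.5,13,0],"angular":[0,0,0],"jaw":0.1},{"translation":[-3.5,20,0],"angular":[0,0,0],"jaw":0.1},{"translation":[-4,26,0],"angular":[0,0,0],"jaw":0.1},{"translation":[-4,29,0],"angular":[0,0,0],"jaw":0.1},{"translation":[-4,29.5,0],"angular":[0,0,0],"jaw":0.1},{"translation":[-4,29.5,0],"angular":[0,0,0],"jaw":0.1},{"translation":[-4,29.5,0],"angular":[0,0,0],"jaw":0.1}]';python3 -c "
from h import *
go([490.6,4.3,125],FY-np.pi/2)"
```

```text
t: 33.45
ee_pos: [491.7, 5.1, 125.0]
orientation: [-3.133, 0.231, -0.003]
ft_force: [5.4, -0.1, -11.2]
width: 18.7
grasp_force: 30.0
t 33.45 tcp [491.7   5.1 125. ] T [-1.   0.9  0. ] A [-0.    -0.002  0.006] F [  5.4  -0.1 -11.2] w 18.7 g 30.0
```

```bash
python3 -m creep '[{"translation":[0,0.5,2],"angular":[0,0,0],"jaw":0.1},{"translation":[0,0.5,4],"angular":[0,0,0],"jaw":0.1},{"translation":[0,0.5,6],"angular":[0,0,0],"jaw":0.1},{"translation":[0,0.5,8],"angular":[0,0,0],"jaw":0.1},{"translation":[0,0.5,10],"angular":[0,0,0],"jaw":0.1},{"translation":[0,0.5,12],"angular":[0,0,0],"jaw":0.1},{"translation":[0,0.5,14],"angular":[0,0,0],"jaw":0.1},{"translation":[0,0.5,15],"angular":[0,0,0],"jaw":0.1}]'; python3 -m creep '[{"translation":[0,0,0.4],"angular":[0,0,0],"jaw":0.1},{"translation":[0,0,0.8],"angular":[0,0,0],"jaw":0.1},{"translation":[0,0,1.2],"angular":[0,0,0],"jaw":0.1},{"translation":[0,0,1.6],"angular":[0,0,0],"jaw":0.1},{"translation":[0,0,2],"angular":[0,0,0],"jaw":0.1},{"translation":[0,0,2],"angular":[0,0,0],"jaw":0.1},{"translation":[0,0,2],"angular":[0,0,0],"jaw":0.1},{"translation":[0,0,2],"angular":[0,0,0],"jaw":0.1}]'
```

```text
t: 34.45
ee_pos: [491.5, 4.7, 110.0]
orientation: [-3.133, 0.231, -0.003]
ft_force: [4.7, -1.7, -8.8]
width: 18.6
grasp_force: 30.0
t: 35.45
ee_pos: [491.5, 4.7, 108.1]
orientation: [-3.133, 0.231, -0.003]
ft_force: [4.6, -0.8, -8.0]
width: 18.8
grasp_force: 30.0
```

```bash
python3 -m creep '[{"translation":[0,0,0.3],"angular":[0,0,0],"jaw":0.1},{"translation":[0,0,0.6],"angular":[0,0,0],"jaw":0.1},{"translation":[0,0,0.9],"angular":[0,0,0],"jaw":0.1},{"translation":[0,0,1.2],"angular":[0,0,0],"jaw":0.1},{"translation":[0,0,1.2],"angular":[0,0,0],"jaw":0.1},{"translation":[0,0,1.2],"angular":[0,0,0],"jaw":0.1},{"translation":[0,0,1.2],"angular":[0,0,0],"jaw":0.1},{"translation":[0,0,1.2],"angular":[0,0,0],"jaw":0.1}]'
```

```text
t: 36.45
ee_pos: [491.3, 4.7, 107.3]
orientation: [-3.133, 0.231, -0.003]
ft_force: [3.1, 0.4, 6.2]
width: 18.8
grasp_force: 30.0
```

```bash
python3 -m creep '[{"translation":[0,0,-0.3],"angular":[0,0,0],"jaw":0.1},{"translation":[0,0,-0.3],"angular":[0,0,0],"jaw":0.5},{"translation":[0,0,-0.3],"angular":[0,0,0],"jaw":0.5},{"translation":[0,0,-0.3],"angular":[0,0,0],"jaw":0.5},{"translation":[0,0,-10],"angular":[0,0,0],"jaw":0.5},{"translation":[0,0,-40],"angular":[0,0,0],"jaw":0.5},{"translation":[0,0,-90],"angular":[0,0,0],"jaw":0.5},{"translation":[0,0,-100],"angular":[0,0,0],"jaw":0.5}]'; python3 -c "
from h import *
im=snap('side','s7.png')
go([0,0,0],FY)
cv2.imwrite('pics/c8.png',cv2.resize(im[180:340,230:370],None,fx=4,fy=3.75,interpolation=cv2.INTER_CUBIC)[:,:,::-1])"
```

```text
t: 37.45
ee_pos: [492.4, 4.7, 210.0]
orientation: [-3.133, 0.231, -0.009]
ft_force: [0.3, -0.3, 0.1]
width: 44.0
grasp_force: 0.0
t 37.5 tcp [492.    4.7 209.5] T [-487.    77.   207.1] A [ 0.003 -0.004 -1.565] F [-0.   0.1  1. ] w 43.9 g 0.0
```

View pics/c8.png

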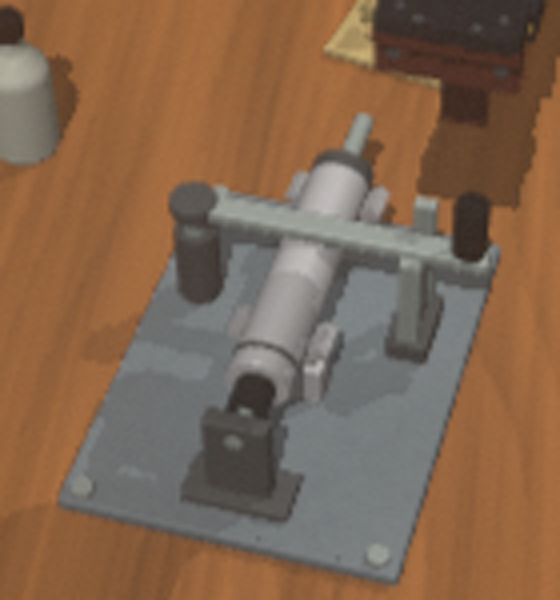

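The bar lies in the fork (415,250) across the damper. The plain end is at the buffer (253,395), and the gripper is clear.

```bash
python3 -c "
from workcell import ctrl
print(ctrl.close_job())"
```

```text
the job is handed in; nothing more can be done
None
```

I handed the job in at about 37.5 s: the damper is seated in both vees against the stop (last push about 7.7 N, eased off before release), the bar is clamped over it in its fork, and the gripper is clear; the hand-in returned no verdict, and the final gap at the buffer was checked only in the picture.

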